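# Drop the stem-hole template onto its locating pins and latch it

### The job

In this florist's workshop the green drilling template lies tilted on top of the two brass locating pins of the wooden jig. With the fingertips nudge it sideways between the guide rails, towards the robot's right, until its two outer holes drop over the pins and it lies flat on the bed, then push the red-knobbed latch round until it points straight across the template. Do not lift the template at any time, and leave the other things on the table where they are.

Things in the scene. Friction and masses are not known exactly. Their poses are not given: they have to be found in the camera images.
- jig: Fixed wooden jig; origin under it on the table, x across the rails, away from the robot at yaw 0, y along them. Bed 180 mm (x) by 320 mm (y -155 to +165), top 18 mm above the table. Pale guide rails over its whole length, at x 66.5 to 88.5 mm either side, rise 15 mm above the bed; ends open. The template slides between them with 1.5 mm play a side.
- template: Loose green plate, 130 (x) by 180 (y) by 12 mm, 0.2 kg; origin: centre of its underside. 14 mm holes at x = +-45, y = -10 mm fit the pins; three 21 mm holes on its middle line are for the drill. It starts between the rails, 35 to 70 mm too far to jig +y, lying on the pins, its +y edge down on the bed. Seated flat on the bed: origin at jig (0, -50, 18), +y edge at jig y = +40 mm.
- template_hole0 (a point): Centre of the template's hole at x = +45 mm (far from the robot), on the plate's upper face; belongs on pin_far.
- template_hole1 (a point): Centre of the template's hole at x = -45 mm (nearer the robot), on the plate's upper face; belongs on pin_near.
- pin_far (a point): Top of the brass pin at jig (+45, -60) mm; domed, 10 mm diameter, stands 7 mm above the bed.
- pin_near (a point): Top of the brass pin at jig (-45, -60) mm; the same size.
- latch (a joint): Angle of the flat steel latch on the robot-side rail. 0: it points along jig +y, over its rail; positive is clockwise from above, towards the template; 1.57: along jig +x, straight across it. Stops at -0.7 and 1.6; starts at -0.5 to 0 (leaning outward); friction holds it (1 N at the knob). Bar 14 mm wide, 8 thick, underside 3.5 mm above the seated template.
- latch_pivot (a point): Pivot of the latch, at jig (-77.5, -30) mm, 37.5 mm above the table.
- latch_knob (a point): Top centre of the upright red knob near the latch's free end, 55 mm from the pivot; 13 mm diameter, rises 22 mm from the bar (41 to 63.5 mm above the table).
- twine: Spool of brown twine standing on the table, 72 mm diameter, 80 mm high; origin under its centre. Leave alone.
- wire: Spool of green wire standing on the table, 60 mm diameter, 62 mm high; origin under its centre. Leave alone.
- reel: Small green thread reel standing on the table, 28 mm diameter, 38 mm high; origin under its centre. Leave alone.
- secateurs: Orange-handled secateurs lying flat, 170 mm long, 20 mm high; origin under the pivot bolt. Leave alone.
- saucer: Terracotta bowl, 150 mm across, 38 mm high; origin under its centre. Leave alone.
- planter: White pot with bark sticks and flowers, 108 mm across, about 230 mm high with its hoop; origin under its centre. Leave alone.
- gluegun: Black glue gun lying on its side, 200 mm long, 46 mm high; origin under its barrel. Leave alone.
- driver: Yellow-handled screwdriver lying flat, 170 mm long; origin under its middle. Leave alone.

How it is judged:
By the outcome, as a careful person would: the job done as asked, in the order asked, and still so for the second after the job is handed in, with the robot touching nothing.
It also fails if it takes over 53 s, if anything falls off the work surface, if the arm or the gripper's body presses on something with over 40 N, if the wrist force passes 120 N, or if a joint passes its speed limit or range.

### The arm

A 6-joint arm with a two-finger parallel gripper is mounted at the origin on the work surface. World frame = base frame: x ahead of the robot, y to its left, z up, the work surface at z = 0. Lengths are in m, angles in rad, forces in N, time in s.
With the tool pointing down it reaches from about 0.275 to 0.85 m from the base axis. Payload 19 kg.
Tool frame: the origin (TCP) lies at the very end of the fingers, on their centre line; the grasp point (between the pads) lies 19 mm behind it; z points along the fingers, y is the direction in which the jaws open and shut (so a half turn about z gives the same grasp; the last joint's range is limited). The gripper opens to 85 mm and grips with 20 to 120 N. Pads are 22 mm wide; open, the fingers measure 114 mm over their backs; the gripper's body (76 mm by 85 mm) begins 54 mm behind the grasp point. The pads swing forward as they close: fully open they stand 13 mm farther back than shut.
Start: joints at [1.185, 0.15, 1.437, -0, 1.554, -0.134], TCP at [0.143, 0.557, 0.21] pointing down, gripper open.
Joint ranges: [-2.8, 2.8], [-0.68, 2.1], [0.12, 2.68], [-1.39, 4.53], [0.16, 2.79], [-2.81, 2.81]. Speed limits (rad/s): [1.89, 1.89, 2.22, 3.01, 3.01, 3.01].

### API

Orientations are given as a unit quaternion [w, x, y, z].
In Python, from cell import telemetry, read_camera, camera_info, ticket, find_in gives the robot as it stands. The module is installed in compiled form; this text tells all that it offers.
- The arm moves only by the tool servo_tool, never from a script. Its argument "deltas" is a list of rows, each a list of 2 entries, a list of its own where there are three numbers: the shift along the tool's x, y, z in units of 25 mm (1.0 is 25 mm), then the turn, a rotation vector about the tool's x, y, z in units of 8 degrees (1.0 is 8 degrees). A call has 1 to 20 rows; each row shifts and turns the commanded pose from where the row before left it, along the tool's axes as they then stand; what a row does not reach is not made up. A row lasts 1/10 s, in which the tool goes at most 50 mm and 8.59 degrees, less where a joint would pass 70% of its speed; a pose out of reach is approached as far as the arm can. A call is refused whole if a number of a shift passes 1 or a number of a turn 1, either way. A call with a gripper value outside its range is refused whole. "gripper" is the closure in counts, from 0 (fully open) to 255 (shut), set as the call begins (left out, the last holds). The fingers move at their own pace and stop on an object; the grip force is fixed at half the most. Time passes only in rows, so rows that do not move let the fingers close. It gives the time, the measured TCP pose, the force and the opening at its end, in the units of the state.
- telemetry.get_obs(): the state, without advancing time (a new reading comes with each control period).
- read_camera(name): name is "scene" or "top"; returns the picture (480x640x3 uint8, blue, green, red); there is no depth.
- camera_info(name): a dict with "camera_matrix" (3x3 intrinsics, pixels), "k1" (the pictures are not rectified: a ray, as slopes to the right and down, at radius r is drawn at 1 + k1 r^2 times it, then the intrinsics apply), "T" (4x4, takes a point from camera to world coordinates). Camera axes: x right, y up, looking along -z (the intrinsics and any distortion apply to the point x, -y, -z); pixel columns grow to the right and rows downward; lengths in m; the calibration is good to about 2 mm. A picture is of the moment at which its call begins. camera_info takes no time and is no camera call.
- ticket.sign_off(): hands the job in, once; it reports no verdict.
Trained networks look in the newest picture that a camera, given by its name, has taken for a name from the list of things; names that differ only in an ending like _2 or _b are one class to them, and where a whole thing is asked for, a point or a joint stands for the part that bears it (a point fixed in the world has none). Each returns a list of dicts, best first, with "conf" (0 to 1); they miss things now and then, are a little off and sometimes report something else, mostly with a low value. They report only what shows in the picture. A call takes as long as a camera call.
- find_in(camera, label): "xyz" ([x, y, z] in m, in the coordinates of the camera as it stood for that picture, good to about 4 mm: the middle of the surface that is visible of it).
The state is a dict: "time": time; "joint_pos": joint angles; "joint_velocities": joint speeds; "tau": joint torques, N m; "eef_pos": TCP position; "orientation": TCP orientation; "contact_force": force on the tool from outside, world axes, zero at the start; "ft_torque": the same for the moment, N m; "opening": finger opening in m.
Only numpy, scipy, OpenCV 4.12 (cv2) and the standard library are available. Lean on these libraries where they do the work, as an engineer would, in place of code of your own. Each camera call takes 0.05 s, during which the arm holds its last target.

## Working session

There is one attempt and no reset: what is moved stays moved. The work goes in short steps, Python scripts to look and compute and a tool call to move; the robot and the scene stay as the last step left them, time stands still between calls to the robot, and variables do not carry over. Pictures are saved under pics/ and viewed, and the job is handed in when it is done.

Besides the shell and the picture viewer there is one more tool, called after "Emit:" in YAML: its name, and indented under it one key for each argument. servo_tool: Moves the arm, as the interface text tells. Its arguments: {"type":"object","properties":{"deltas":{"type":"array"},"gripper":{"type":"number"}},"required":["deltas"]}

```bash
mkdir -p pics
cat > h.py <<'E'
import numpy as np, cv2
from cell import telemetry, read_camera, camera_info, ticket, find_in
def ci(n):
    c=camera_info(n); return np.array(c["camera_matrix"]),c["k1"],np.array(c["T"])
def proj(n,P):
    K,k,T=ci(n); p=np.linalg.inv(T)@np.r_[P,1]; s=np.array([p[0],-p[1]])/-p[2]
    s=s*(1+k*(s@s)); return K[:2,:2]@s+K[:2,2]
def unproj(n,uv,z):
    K,k,T=ci(n); d=np.linalg.solve(K[:2,:2],np.array(uv,float)-K[:2,2]); s=d.copy()
    for _ in range(30): s=d/(1+k*(s@s))
    r=T[:3,:3]@np.array([s[0],-s[1],-1]); o=T[:3,3]; return o+r*(z-o[2])/r[2]
def find(n,l):
    T=ci(n)[2]; return [(round(d["conf"],2),(T@np.r_[d["xyz"],1])[:3].round(4).tolist()) for d in find_in(n,l)]
E
python3 - <<'E'
from h import *
o=telemetry.get_obs(); print(o)
for n in("scene","top"):
    cv2.imwrite(f"pics/{n}0.png",read_camera(n)); print(n,ci(n))
for n in("scene","top"):
    for l in("template_hole0","template_hole1","latch_pivot","latch_knob","jig","template","pin_far","pin_near"): print(n,l,find(n,l)[:3])
print(telemetry.get_obs()["time"])
E
```

```text
{'time': 0.0, 'joint_pos': array([ 1.18497728e+00,  1.50968156e-01,  1.43799587e+00, -2.83633705e-05,
        1.55378029e+00, -1.33981483e-01]), 'joint_velocities': array([ 6.98622674e-05,  2.00845217e-03,  3.91351937e-04,  1.22891467e-03,
       -6.19207972e-04,  3.42119711e-04]), 'tau': array([-1.86462225e-03, -7.13047743e+01, -5.70873034e+01, -3.44383752e-04,
        8.83627479e-03, -2.31721134e-05]), 'eef_pos': array([0.14320262, 0.55661984, 0.20960314]), 'orientation': array([-1.34275333e-04,  1.25586027e-01,  9.92082566e-01, -5.60132827e-04]), 'contact_force': array([0.71307568, 0.87998887, 0.72858901]), 'ft_torque': array([-0.00522819,  0.03195849, -0.02816737]), 'opening': 0.08538694693692381}
scene (array([[590.43106541,   0.        , 316.31990296],
       [  0.        , 590.43106541, 256.74434133],
       [  0.        ,   0.        ,   1.        ]]), 0.04858444918211281, array([[-0.76388822, -0.54627151,  0.34360183,  1.00153943],
       [ 0.64530985, -0.65240579,  0.39741901,  0.45093952],
       [ 0.00706914,  0.52531335,  0.85087949,  1.16621803],
       [ 0.        ,  0
[... 862 characters left out ...]
cene jig [(0.78, [0.5899, -0.0227, 0.0188])]
scene template [(0.6, [0.5844, -0.055, 0.0349])]
scene pin_far [(0.63, [0.5847, -0.0234, 0.0156])]
scene pin_near [(0.96, [0.5858, -0.013, 0.0192])]
top template_hole0 [(0.83, [0.5767, -0.061, 0.0296]), (0.63, [0.5324, -0.5167, 0.0334])]
top template_hole1 [(0.83, [0.5767, -0.061, 0.0296]), (0.63, [0.5324, -0.5167, 0.0334])]
top latch_pivot [(0.7, [0.5736, -0.0643, 0.0158]), (0.34, [0.6578, 0.3642, 0.1389])]
top latch_knob [(0.61, [0.4895, -0.0767, 0.0396])]
top jig [(0.72, [0.5771, -0.0663, 0.0171])]
top template [(0.56, [0.5758, -0.0613, 0.0334])]
top pin_far [(0.85, [0.5771, -0.0637, 0.0201])]
top pin_near [(0.69, [0.5765, -0.062, 0.0213])]
0.9
```

```bash
ls pics
```

```text
scene0.png
top0.png
```

View pics/scene0.png

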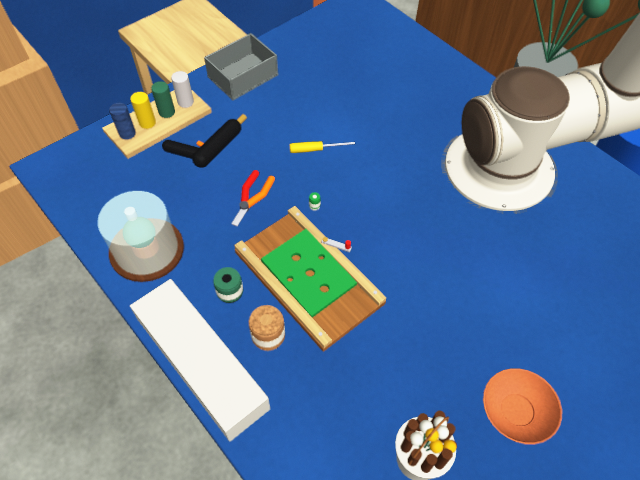

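View pics/top0.png

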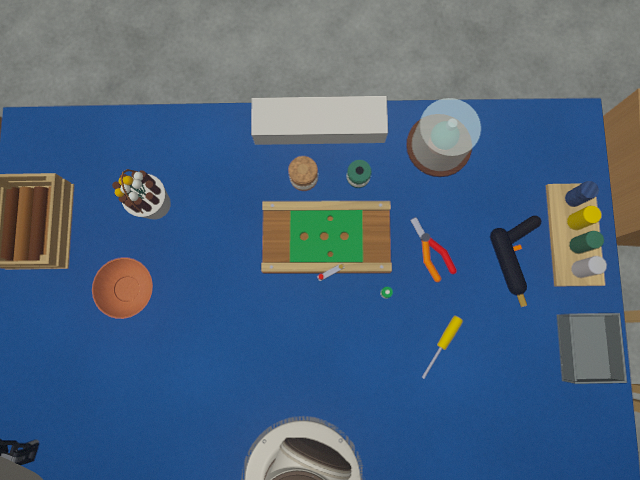

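Run:
```python
import cv2
i=cv2.imread('pics/top0.png'); cv2.imwrite('pics/topz.png',cv2.resize(i[80:240,230:460],None,fx=3.4,fy=3.4,interpolation=cv2.INTER_CUBIC))
```

```text
(no output)
```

View pics/topz.png

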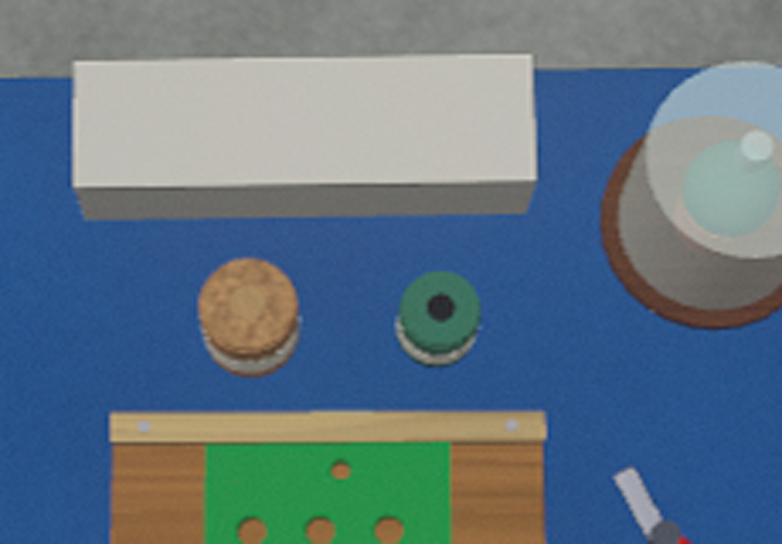

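Run:
```python
import cv2
i=cv2.imread('pics/top0.png'); cv2.imwrite('pics/topz1.png',cv2.resize(i[195:300,255:400],None,fx=5.5,fy=5.5,interpolation=cv2.INTER_CUBIC))
i=cv2.imread('pics/scene0.png'); cv2.imwrite('pics/scz1.png',cv2.resize(i[190:350,225:390],None,fx=3.7,fy=3.7,interpolation=cv2.INTER_CUBIC))
```

```text
(no output)
```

View pics/topz1.png

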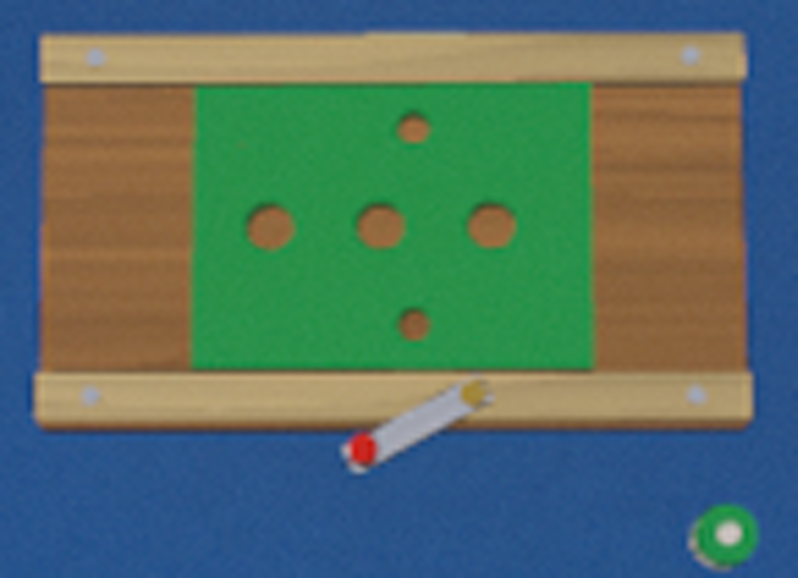

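View pics/scz1.png

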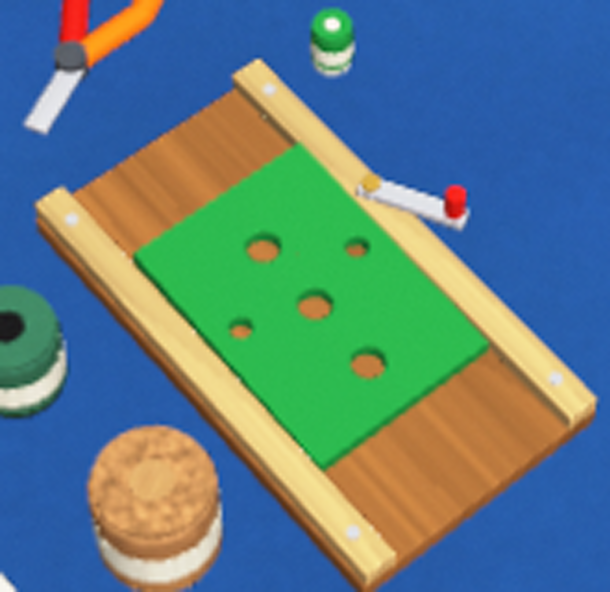

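```bash
cat >> h.py <<'E'
def Z(n,p,f,ox,oy,z): return unproj(n,((p[0]+.5)/f-.5+ox,(p[1]+.5)/f-.5+oy),z)
E
python3 - <<'E'
from h import *
def t(p,z): return Z("top",p,5.5,255,195,z).round(4)[:2]
def s(p,z): return Z("scene",p,3.7,225,190,z).round(4)[:2]
for nm,p,z in [("railfar+y",(41,36),.033),("far-y",(745,35),.033),("near+y",(35,374),.033),("near-y",(752,374),.033),("near+y out",(35,418),.033),("near-y out",(752,418),.033),
 ("pl+y far",(194,88),.030),("pl+y near",(191,370),.030),("pl-y far",(592,84),.040),("pl-y near",(595,370),.040),
 ("h0",(414,129),.037),("h1",(414,325),.037),("knob",(363,448),.0635),("piv",(473,394),.042)]: print(nm,t(p,z))
for nm,p,z in [("near-y out",(258,60),.033),("far-y out",(38,208),.033),("near+y out",(595,405),.033),("far+y out",(372,588),.033),("knob",(456,190),.0635),("piv",(372,183),.042),("h0",(240,325),.037),("h1",(357,244),.037),("pl+yfar",(322,468),.03),("pl+ynear",(490,348),.03)]: print("S",nm,s(p,z))
E
```

```text
railfar+y [0.6673 0.0958]
far-y [ 0.6636 -0.2243]
near+y [0.5124 0.0973]
near-y [ 0.5085 -0.2222]
near+y out [0.4926 0.0972]
near-y out [ 0.4888 -0.2216]
pl+y far [0.6429 0.0263]
pl+y near [0.5137 0.0278]
pl-y far [ 0.6401 -0.1537]
pl-y near [ 0.5102 -0.1519]
h0 [ 0.621  -0.0733]
h1 [ 0.5318 -0.072 ]
knob [ 0.4743 -0.0488]
piv [ 0.5    -0.0976]
S near-y out [ 0.4921 -0.2207]
S far-y out [ 0.6672 -0.2196]
S near+y out [0.4988 0.0996]
S far+y out [0.6731 0.1028]
S knob [ 0.4755 -0.0505]
S piv [ 0.5016 -0.0973]
S h0 [ 0.6253 -0.0734]
S h1 [ 0.5353 -0.0719]
S pl+yfar [0.6462 0.0273]
S pl+ynear [0.5189 0.031 ]
```

Emit:
servo_tool:
  deltas:
    - [[0,0,0],[0,0,0.956]]
    - [[0,0,0],[0,0,0.956]]
    - [[0,0,0],[0,0,0.956]]
    - [[0,0,0],[0,0,0.956]]
    - [[0,0,0],[0,0,0.956]]
    - [[0,0,0],[0,0,0.956]]
    - [[0,0,0],[0,0,0.956]]
    - [[0,0,0],[0,0,0.956]]
    - [[0,0,0],[0,0,0.956]]
    - [[0,0,0],[0,0,0.956]]
    - [[0,0,0],[0,0,0]]
  gripper: 255

```text
time: 2.0
eef_pos: [0.1433, 0.5568, 0.2102]
orientation: [0.0, 0.714, 0.701, -0.0]
contact_force: [-0.3, 0.6, -0.6]
opening: 0.0
```

Emit:
servo_tool:
  deltas:
    - [[-0.5,0.4,0],[0,0,0]]
    - [[-0.98,0.87,0],[0,0,0]]
    - [[-0.98,0.87,0],[0,0,0]]
    - [[-0.98,0.87,0],[0,0,0]]
    - [[-0.98,0.87,0],[0,0,0]]
    - [[-0.98,0.87,0],[0,0,0]]
    - [[-0.98,0.87,0],[0,0,0]]
    - [[-0.98,0.87,0],[0,0,0]]
    - [[-0.98,0.87,0],[0,0,0]]
    - [[-0.98,0.87,0],[0,0,0]]
    - [[-0.98,0.87,0],[0,0,0]]
    - [[-0.98,0.87,0],[0,0,0]]
    - [[-0.98,0.87,0],[0,0,0]]
    - [[-0.98,0.87,0],[0,0,0]]
    - [[-0.98,0.87,0],[0,0,0]]
    - [[-0.98,0.87,0],[0,0,0]]
    - [[-0.98,0.87,0],[0,0,0]]
    - [[-0.98,0.87,0],[0,0,0]]
    - [[-0.98,0.87,0],[0,0,0]]
    - [[-0.5,0.4,0],[0,0,0]]

```text
time: 4.0
eef_pos: [0.5482, 0.0819, 0.2099]
orientation: [0.0, 0.712, 0.702, -0.0]
contact_force: [-1.1, -0.4, 0.1]
opening: 0.0
```

Emit:
servo_tool:
  deltas:
    - [[0,0,0],[0,0,0]]
    - [[0,0,0],[0,0,0]]

```text
time: 4.2
eef_pos: [0.5468, 0.0845, 0.2101]
orientation: [-0.0, 0.712, 0.702, -0.0]
contact_force: [-0.7, -0.1, 0.4]
opening: 0.0001
```

Emit:
servo_tool:
  deltas:
    - [[-0.45,0.7,0.5],[0,0,0]]
    - [[-0.45,0.7,1],[0,0,0]]
    - [[0,0,1],[0,0,0]]
    - [[0,0,1],[0,0,0]]
    - [[0,0,1],[0,0,0]]
    - [[0,0,1],[0,0,0]]
    - [[0,0,0.6],[0,0,0]]
    - [[0,0,0.3],[0,0,0]]
    - [[0,0,0],[0,0,0]]
    - [[0,0,0],[0,0,0]]

```text
time: 5.2
eef_pos: [0.5824, 0.0616, 0.0513]
orientation: [0.0, 0.712, 0.702, 0.0]
contact_force: [1.2, -0.5, 1.1]
opening: -0.0
```

Run:
```python
from h import *
for n in("scene","top"):
    i=read_camera(n); cv2.imwrite(f"pics/{n}1.png",i)
a=cv2.imread("pics/scene1.png")[190:350,225:390]; b=cv2.imread("pics/top1.png")[160:300,255:400]
cv2.imwrite("pics/c1.png",np.hstack([cv2.resize(a,(412,400)),cv2.resize(b,(388,400))]))
```

```text
(no output)
```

View pics/c1.png

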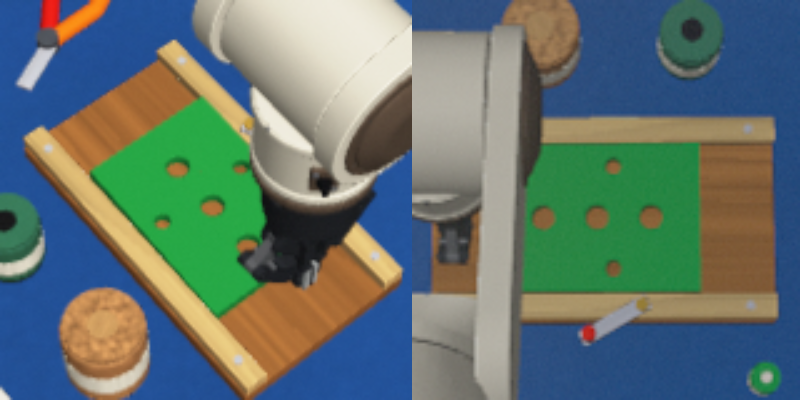

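Emit:
servo_tool:
  deltas:
    - [[0,0,0.5],[0,0,0]]
    - [[0,0,0.4],[0,0,0]]
    - [[0,0,0.2],[0,0,0]]
    - [[0,0,0],[0,0,0]]
    - [[-0.3,0,0],[0,0,0]]
    - [[-0.3,0,0],[0,0,0]]
    - [[-0.2,0,0],[0,0,0]]
    - [[-0.2,0,0],[0,0,0]]
    - [[-0.2,0,0],[0,0,0]]
    - [[0,0,0],[0,0,0]]

```text
time: 6.3
eef_pos: [0.5815, 0.0306, 0.0228]
orientation: [0.0, 0.713, 0.701, -0.0]
contact_force: [-1.2, 0.5, -0.1]
opening: 0.0002
```

Emit:
servo_tool:
  deltas:
    - [[-0.2,0,0],[0,0,0]]
    - [[-0.2,0,0],[0,0,0]]
    - [[-0.2,0,0],[0,0,0]]
    - [[-0.2,0,0],[0,0,0]]
    - [[0,0,0],[0,0,0]]

```text
time: 6.8
eef_pos: [0.5812, 0.0106, 0.0227]
orientation: [0.0, 0.713, 0.701, -0.0]
contact_force: [-0.7, 1.2, 0.5]
opening: 0.0002
```

Run:
```python
from h import *
for n in("scene","top"):
    i=read_camera(n); cv2.imwrite(f"pics/{n}2.png",i)
a=cv2.imread("pics/scene2.png")[190:350,225:390]; b=cv2.imread("pics/top2.png")[160:300,255:400]
cv2.imwrite("pics/c2.png",np.hstack([cv2.resize(a,(412,400)),cv2.resize(b,(388,400))]))
```

```text
(no output)
```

View pics/c2.png

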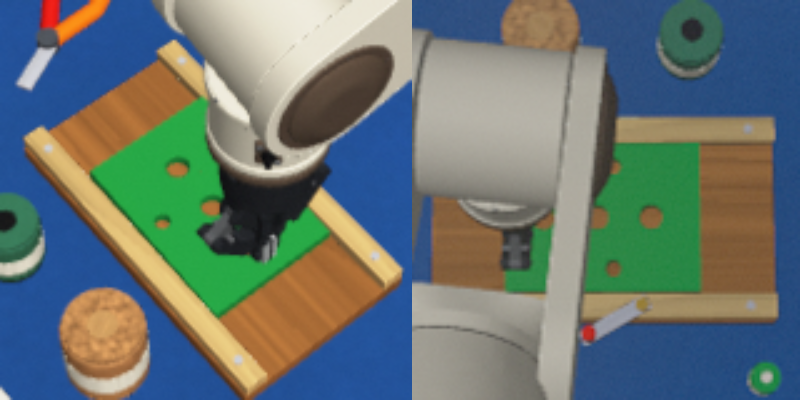

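Run:
```python
from h import *
a=cv2.imread("pics/scene2.png")
P=telemetry.get_obs()["eef_pos"]
z=cv2.resize(a[220:340,270:370],None,fx=6,fy=5,interpolation=cv2.INTER_CUBIC)
z=cv2.resize(a[240:340,270:370],None,fx=6,fy=6,interpolation=cv2.INTER_CUBIC)
for q,c in((P,(0,0,255)),(P+[0,-.011,0],(255,0,255)),(P+[0,.011,0],(255,255,0)),([.5805,.0275,.018],(0,255,255)),([.5805,.0275,.03],(0,128,255))):
    u=(proj("scene",q)-[270,240]+.5)*6; cv2.circle(z,tuple(int(v) for v in u),4,c,1)
cv2.imwrite("pics/c2z.png",z)
```

```text
(no output)
```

View pics/c2z.png

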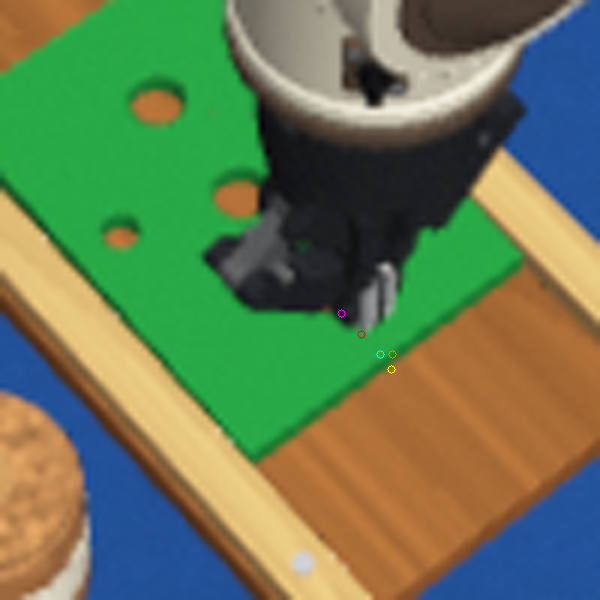

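Emit:
servo_tool:
  deltas:
    - [[0,0,-0.4],[0,0,0]]
    - [[0,0,-0.4],[0,0,0]]
    - [[0.6,0,0],[0,0,0]]
    - [[0.9,0,0],[0,0,0]]
    - [[0.7,0,0],[0,0,0]]
    - [[0,0,0.4],[0,0,0]]
    - [[0,0,0.4],[0,0,0]]
    - [[0,0,0],[0,0,0]]

```text
time: 7.7
eef_pos: [0.581, 0.0661, 0.0209]
orientation: [-0.001, 0.713, 0.701, -0.001]
contact_force: [0.8, -0.1, -0.7]
opening: 0.0001
```

Emit:
servo_tool:
  deltas:
    - [[0,0,0.08],[0,0,0]]
    - [[0,0,0.08],[0,0,0]]
    - [[0,0,0],[0,0,0]]

```text
time: 8.0
eef_pos: [0.5821, 0.066, 0.0186]
orientation: [-0.0, 0.713, 0.701, -0.0]
contact_force: [-0.2, -0.5, 0.5]
opening: -0.0001
```

Run:
```python
from h import *
a=read_camera("scene")
P=telemetry.get_obs()["eef_pos"]
z=cv2.resize(a[240:340,270:370],None,fx=6,fy=6,interpolation=cv2.INTER_CUBIC)
for q,c in((P,(0,0,255)),(P+[0,-.011,0],(255,0,255)),(P+[0,.011,0],(255,255,0)),([.5805,.0275,.018],(0,255,255)),([.5805,.0275,.03],(0,128,255))):
    u=(proj("scene",q)-[270,240]+.5)*6; cv2.circle(z,tuple(int(v) for v in u),4,c,1)
cv2.imwrite("pics/c3z.png",z)
```

```text
(no output)
```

View pics/c3z.png

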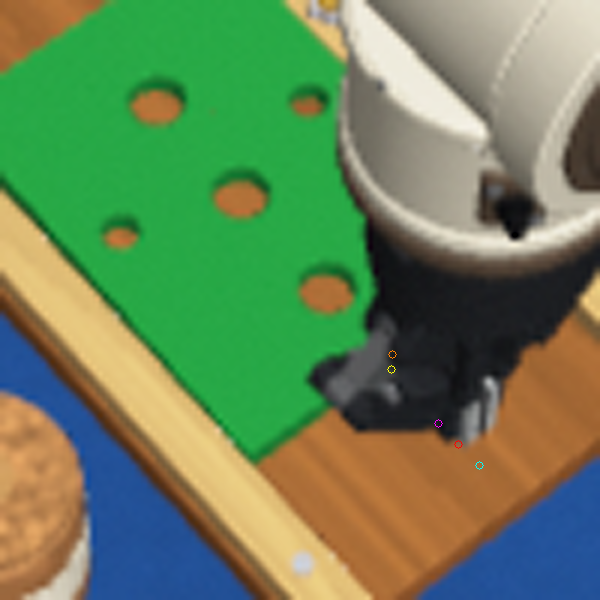

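Emit:
servo_tool:
  deltas:
    - [[0,0,0.06],[0,0,0]]
    - [[0,0,0.06],[0,0,0]]
    - [[0,0,0],[0,0,0]]

```text
time: 8.35
eef_pos: [0.582, 0.0663, 0.0155]
orientation: [-0.0, 0.713, 0.701, -0.0]
contact_force: [-0.2, 0.5, -0.8]
opening: -0.0002
```

Emit:
servo_tool:
  deltas:
    - [[0,0,0.06],[0,0,0]]
    - [[0,0,0.04],[0,0,0]]
    - [[0,0,0],[0,0,0]]

```text
time: 8.65
eef_pos: [0.582, 0.0663, 0.013]
orientation: [-0.0, 0.713, 0.701, -0.0]
contact_force: [0.1, -0.5, 0.8]
opening: -0.0001
```

Emit:
servo_tool:
  deltas:
    - [[0,0,0.05],[0,0,0]]
    - [[0,0,0.05],[0,0,0]]
    - [[0,0,0],[0,0,0]]

```text
time: 8.95
eef_pos: [0.5819, 0.0663, 0.0105]
orientation: [-0.0, 0.713, 0.701, -0.0]
contact_force: [-0.4, 0.5, -0.1]
opening: 0.0001
```

Emit:
servo_tool:
  deltas:
    - [[0,0,0.04],[0,0,0]]
    - [[0,0,0.04],[0,0,0]]
    - [[0,0,0],[0,0,0]]

```text
time: 9.25
eef_pos: [0.5819, 0.0663, 0.0085]
orientation: [-0.0, 0.713, 0.701, -0.0]
contact_force: [-1.2, -0.5, 0.0]
opening: -0.0
```

Run:
```python
from h import *
a=read_camera("scene")
P=telemetry.get_obs()["eef_pos"]
z=cv2.resize(a[280:340,310:385],None,fx=10,fy=10,interpolation=cv2.INTER_CUBIC)
for q,c in((P,(0,0,255)),(P+[0,0,.01],(0,255,255)),(P+[0,0,.02],(255,255,0))):
    u=(proj("scene",q)-[310,280]+.5)*10; cv2.circle(z,tuple(int(v) for v in u),4,c,1)
cv2.imwrite("pics/c4z.png",z)
```

```text
(no output)
```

View pics/c4z.png

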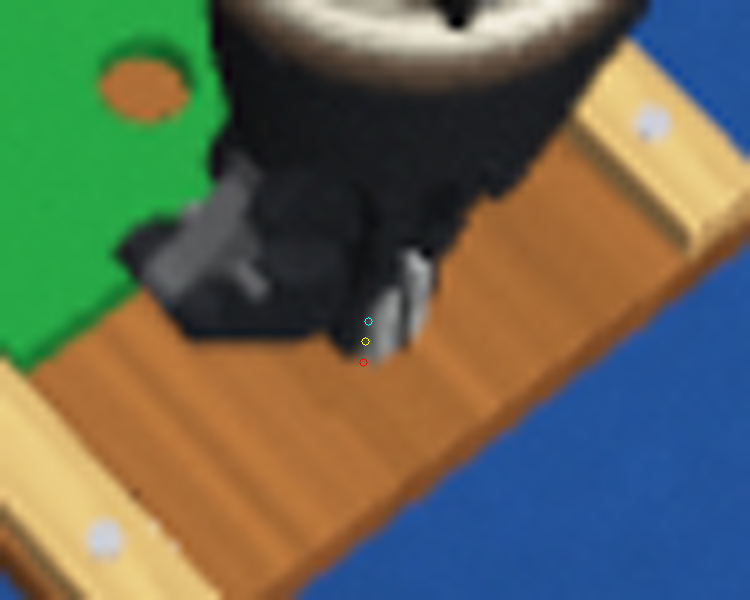

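Emit:
servo_tool:
  deltas:
    - [[0,0,0.05],[0,0,0]]
    - [[0,0,0.05],[0,0,0]]
    - [[0,0,0],[0,0,0]]

```text
time: 9.6
eef_pos: [0.5819, 0.0663, 0.006]
orientation: [-0.0, 0.713, 0.701, -0.0]
contact_force: [0.5, -0.6, -0.3]
opening: -0.0001
```

Emit:
servo_tool:
  deltas:
    - [[0,0,0.05],[0,0,0]]
    - [[0,0,0.05],[0,0,0]]
    - [[0,0,0],[0,0,0]]

```text
time: 9.9
eef_pos: [0.5819, 0.0663, 0.0035]
orientation: [-0.0, 0.713, 0.701, -0.0]
contact_force: [0.0, -0.1, 0.2]
opening: -0.0001
```

Emit:
servo_tool:
  deltas:
    - [[0,0,0.05],[0,0,0]]
    - [[0,0,0.05],[0,0,0]]
    - [[0,0,0],[0,0,0]]

```text
time: 10.2
eef_pos: [0.5819, 0.0663, 0.001]
orientation: [-0.0, 0.713, 0.701, -0.0]
contact_force: [0.0, 0.7, 0.6]
opening: -0.0002
```

Run:
```python
from h import *
a=read_camera("scene")
P=telemetry.get_obs()["eef_pos"]
z=cv2.resize(a[280:340,310:385],None,fx=10,fy=10,interpolation=cv2.INTER_CUBIC)
for zz,c in((.018,(0,0,255)),(.028,(0,255,255)),(.038,(255,255,0))):
  for dy in(-.011,.011):
    u=(proj("scene",[P[0],P[1]+dy,zz])-[310,280]+.5)*10; cv2.circle(z,tuple(int(v) for v in u),4,c,1)
cv2.imwrite("pics/c5z.png",z)
```

```text
(no output)
```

View pics/c5z.png

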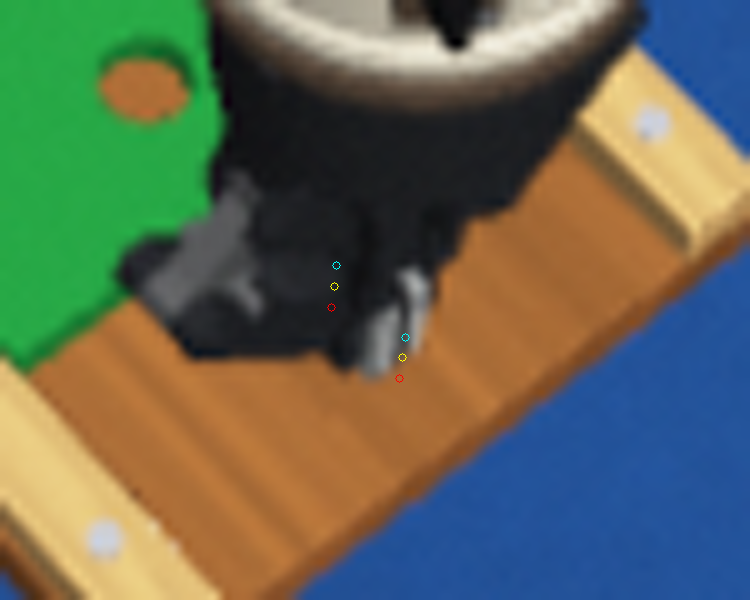

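Emit:
servo_tool:
  deltas:
    - [[0,0,0.05],[0,0,0]]
    - [[0,0,0.05],[0,0,0]]
    - [[0,0,0],[0,0,0]]

```text
time: 10.55
eef_pos: [0.582, 0.0663, -0.0015]
orientation: [-0.0, 0.713, 0.701, -0.0]
contact_force: [0.7, -0.1, 0.2]
opening: 0.0001
```

Emit:
servo_tool:
  deltas:
    - [[0,0,0.05],[0,0,0]]
    - [[0,0,0],[0,0,0]]

```text
time: 10.75
eef_pos: [0.582, 0.0663, -0.0027]
orientation: [-0.0, 0.713, 0.702, -0.0]
contact_force: [-0.4, -0.2, 0.5]
opening: -0.0003
```

Emit:
servo_tool:
  deltas:
    - [[0,0,0.05],[0,0,0]]
    - [[0,0,0],[0,0,0]]

```text
time: 10.95
eef_pos: [0.5822, 0.0663, -0.0031]
orientation: [0.0, 0.713, 0.701, 0.0]
contact_force: [-4.9, -0.3, 11.2]
opening: 0.0
```

Emit:
servo_tool:
  deltas:
    - [[0,0,-0.12],[0,0,0]]
    - [[0,0,-0.12],[0,0,0]]
    - [[-0.2,0,0],[0,0,0]]
    - [[-0.3,0,0],[0,0,0]]
    - [[-0.2,0,0],[0,0,0]]
    - [[-0.2,0,0],[0,0,0]]
    - [[-0.2,0,0],[0,0,0]]
    - [[-0.2,0,0],[0,0,0]]
    - [[0,0,0],[0,0,0]]

```text
time: 11.85
eef_pos: [0.5815, 0.0332, 0.0022]
orientation: [0.0, 0.713, 0.701, -0.0]
contact_force: [0.4, -0.2, 0.1]
opening: -0.0001
```

```bash
cat > look.py <<'E'
import sys
from h import *
k=sys.argv[1]
a=read_camera("scene"); b=read_camera("top")
cv2.imwrite(f"pics/s{k}.png",a);cv2.imwrite(f"pics/t{k}.png",b)
cv2.imwrite(f"pics/c{k}.png",np.hstack([cv2.resize(a[190:350,225:390],(412,400),interpolation=2),cv2.resize(b[160:300,255:400],(388,400),interpolation=2)]))
E
python3 look.py 6
```

```text
(no output)
```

View pics/c6.png

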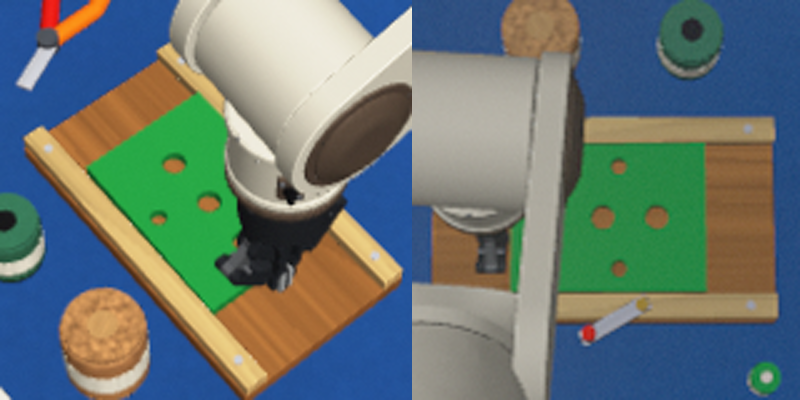

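Emit:
servo_tool:
  deltas:
    - [[-0.2,0,0],[0,0,0]]
    - [[-0.2,0,0],[0,0,0]]
    - [[-0.2,0,0],[0,0,0]]
    - [[-0.2,0,0],[0,0,0]]
    - [[-0.2,0,0],[0,0,0]]
    - [[-0.2,0,0],[0,0,0]]
    - [[-0.2,0,0],[0,0,0]]
    - [[-0.2,0,0],[0,0,0]]
    - [[0,0,0],[0,0,0]]

```text
time: 12.85
eef_pos: [0.5809, -0.0069, 0.0022]
orientation: [0.0, 0.713, 0.701, -0.0]
contact_force: [0.6, 0.4, -0.2]
opening: -0.0002
```

```bash
python3 look.py 7
```

```text
(no output)
```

View pics/c7.png

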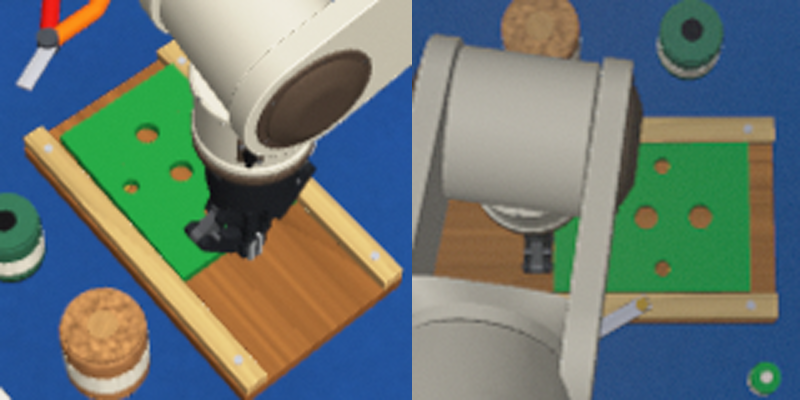

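Holes look close to the pins; small steps now, watching the force.

Emit:
servo_tool:
  deltas:
    - [[-0.08,0,0],[0,0,0]]
    - [[-0.08,0,0],[0,0,0]]
    - [[0,0,0],[0,0,0]]

```text
time: 13.25
eef_pos: [0.5809, -0.0104, 0.0022]
orientation: [0.0, 0.713, 0.701, -0.0]
contact_force: [0.6, 0.1, 0.1]
opening: 0.0002
```

Emit:
servo_tool:
  deltas:
    - [[-0.06,0,0],[0,0,0]]
    - [[0,0,0],[0,0,0]]

```text
time: 13.45
eef_pos: [0.5808, -0.0118, 0.0022]
orientation: [0.0, 0.713, 0.701, -0.0]
contact_force: [-0.4, -0.3, -0.5]
opening: 0.0002
```

Emit:
servo_tool:
  deltas:
    - [[-0.06,0,0],[0,0,0]]
    - [[0,0,0],[0,0,0]]

```text
time: 13.65
eef_pos: [0.5808, -0.0134, 0.0022]
orientation: [0.0, 0.713, 0.701, -0.0]
contact_force: [0.1, -0.6, 0.1]
opening: 0.0
```

```bash
python3 look.py 8
```

```text
(no output)
```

View pics/c8.png

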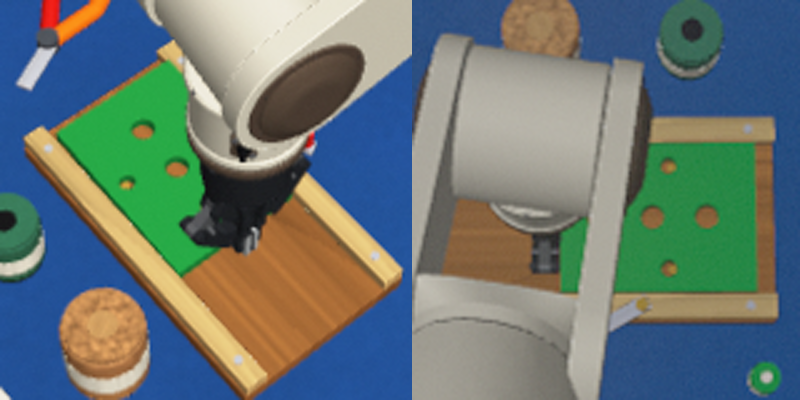

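Emit:
servo_tool:
  deltas:
    - [[-0.05,0,0],[0,0,0]]
    - [[0,0,0],[0,0,0]]

```text
time: 13.95
eef_pos: [0.5808, -0.0146, 0.0022]
orientation: [0.0, 0.713, 0.701, -0.0]
contact_force: [0.0, 0.0, 0.1]
opening: 0.0
```

Emit:
servo_tool:
  deltas:
    - [[-0.05,0,0],[0,0,0]]
    - [[0,0,0],[0,0,0]]

```text
time: 14.15
eef_pos: [0.5807, -0.0158, 0.0022]
orientation: [0.0, 0.713, 0.701, -0.0]
contact_force: [-0.7, -0.3, 0.0]
opening: 0.0001
```

```bash
python3 look.py 9
python3 - <<'E'
import cv2
a=cv2.imread('pics/s9.png')[225:290,240:320]; b=cv2.imread('pics/t9.png')[205:275,330:400]
import numpy as np
cv2.imwrite('pics/d9.png',np.hstack([cv2.resize(a,(440,360),interpolation=2),cv2.resize(b,(360,360),interpolation=2)]))
E
```

```text
(no output)
```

View pics/d9.png

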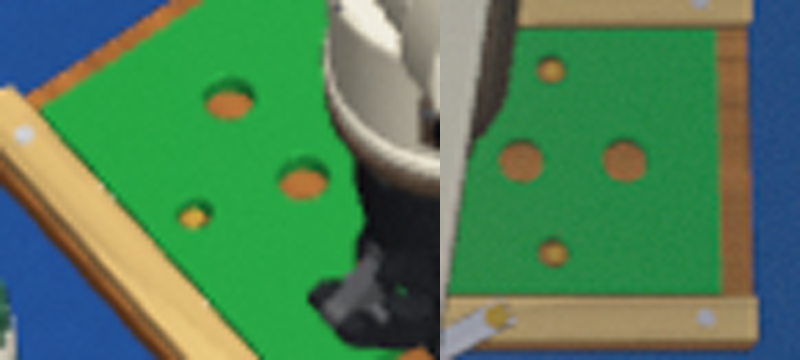

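Emit:
servo_tool:
  deltas:
    - [[-0.05,0,0],[0,0,0]]
    - [[0,0,0],[0,0,0]]

```text
time: 14.45
eef_pos: [0.5807, -0.017, 0.0022]
orientation: [-0.0, 0.713, 0.701, -0.0]
contact_force: [0.2, -0.2, -0.1]
opening: 0.0002
```

Emit:
servo_tool:
  deltas:
    - [[-0.05,0,0],[0,0,0]]
    - [[0,0,0],[0,0,0]]

```text
time: 14.65
eef_pos: [0.5807, -0.0183, 0.0022]
orientation: [0.0, 0.713, 0.701, -0.0]
contact_force: [0.9, 1.3, 0.4]
opening: -0.0001
```

Emit:
servo_tool:
  deltas:
    - [[-0.03,0,0],[0,0,0]]
    - [[0,0,0],[0,0,0]]

```text
time: 14.85
eef_pos: [0.5807, -0.019, 0.0022]
orientation: [0.0, 0.713, 0.701, -0.0]
contact_force: [0.0, -0.2, 0.7]
opening: -0.0002
```

```bash
python3 look.py 10
python3 - <<'E'
import cv2
a=cv2.imread('pics/s10.png')[225:290,240:320]; b=cv2.imread('pics/t10.png')[205:275,330:400]
import numpy as np
cv2.imwrite('pics/d10.png',np.hstack([cv2.resize(a,(440,360),interpolation=2),cv2.resize(b,(360,360),interpolation=2)]))
E
```

```text
(no output)
```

View pics/d10.png

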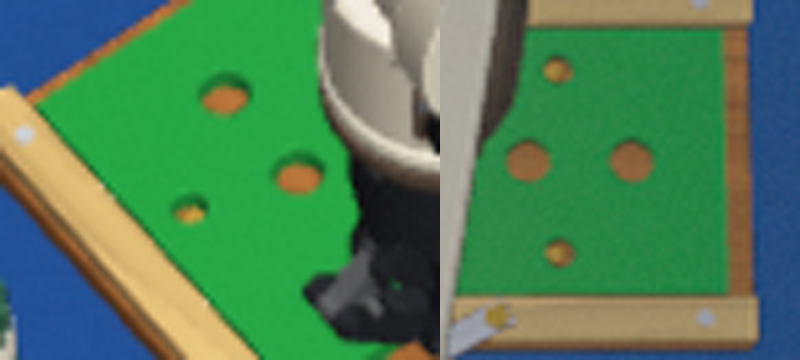

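```bash
cat > tri.py <<'E'
from h import *
import sys
def ray(n,uv):
    a=unproj(n,uv,0.0); b=unproj(n,uv,.1); return a,(b-a)/np.linalg.norm(b-a)
def tri(u1,u2):
    a,d=ray("scene",u1); b,e=ray("top",u2)
    s=np.linalg.lstsq(np.c_[d,-e],b-a,rcond=None)[0]
    p,q=a+s[0]*d,b+s[1]*e; return (p+q)/2,np.linalg.norm(p-q)
def holes(f):
    im=cv2.imread(f); h=cv2.cvtColor(im,cv2.COLOR_BGR2HSV)
    g=cv2.inRange(h,(45,90,90),(75,255,255))
    n,l,st,_=cv2.connectedComponentsWithStats(g); k=1+np.argmax([ s[4] if 225<s[0]<400 and 185<s[1]<350 else 0 for s in st[1:]])
    m=(l==k).astype(np.uint8)
    cs,hi=cv2.findContours(m,cv2.RETR_CCOMP,cv2.CHAIN_APPROX_NONE)
    out=[]
    for c,q in zip(cs,hi[0]):
        if q[3]>=0 and cv2.contourArea(c)>12:
            (x,y),(w,hh),an=cv2.fitEllipse(c) if len(c)>5 else (cv2.minAreaRect(c)); out.append((round(x,1),round(y,1),round(w,1),round(hh,1)))
    return out
if __name__=="__main__":
    for k in sys.argv[1:]:
        print(k,"S",holes(f"pics/s{k}.png")); print(k,"T",holes(f"pics/t{k}.png"))
E
cp pics/scene0.png pics/s0.png; cp pics/top0.png pics/t0.png; python3 tri.py 0 9 10
```

```text
0 S [(324.0, 288.5, 7.2, 10.3), (289.5, 279.2, 4.7, 6.4), (309.7, 272.6, 7.2, 10.1), (321.0, 257.2, 4.3, 6.2), (295.6, 257.4, 7.3, 9.3)]
0 T [(329.9, 253.8, 6.0, 6.8), (343.9, 235.6, 9.2, 9.7), (323.8, 235.7, 8.9, 9.8), (303.7, 235.9, 8.8, 9.7), (329.7, 218.0, 6.3, 6.7)]
9 S [(274.7, 264.0, 4.3, 6.0), (294.6, 257.8, 6.8, 9.4), (281.4, 243.6, 6.6, 9.1)]
9 T [(351.5, 253.9, 6.1, 7.2), (365.4, 235.9, 8.9, 9.6), (345.2, 235.8, 8.9, 10.0), (351.1, 218.1, 5.9, 6.6)]
10 S [(274.0, 263.2, 4.3, 6.2), (293.8, 256.8, 6.6, 9.7), (280.4, 242.6, 6.4, 9.2)]
10 T [(352.7, 253.9, 6.0, 7.1), (366.7, 235.8, 8.8, 9.3), (346.5, 235.9, 9.0, 9.5), (352.4, 218.3, 6.0, 6.5)]
```

```bash
python3 - <<'E'
from tri import *
for n,a,b in [("0 -y",(295.6,257.4),(343.9,235.6)),("0 mid",(309.7,272.6),(323.8,235.7)),("0 +y",(324,288.5),(303.7,235.9)),("0 h0",(289.5,279.2),(329.7,218)),
("9 -y",(281.4,243.6),(365.4,235.9)),("9 mid",(294.6,257.8),(345.2,235.8)),("9 h0",(274.7,264),(351.1,218.1)),
("10 -y",(280.4,242.6),(366.7,235.8)),("10 mid",(293.8,256.8),(346.5,235.9)),("10 h0",(274,263.2),(352.4,218.3))]:
    p,e=tri(a,b); print(n,p.round(4),round(e,4))
# expected pin positions
J=np.array([.580,-.0665]);w=-.015
for sx in(.045,-.045):
    X=J+[sx*np.cos(w)+.06*np.sin(w), sx*np.sin(w)-.06*np.cos(w)]
    for z in (.025,): print(sx,X.round(4),proj("top",np.r_[X,z]).round(1),proj("scene",np.r_[X,z]).round(1))
E
python3 - <<'E'
import cv2,numpy as np
r=[]
for k in("9","10"):
    a=cv2.imread(f'pics/s{k}.png')[252:276,262:286]; b=cv2.imread(f'pics/t{k}.png')[206:230,340:364];c=cv2.imread(f'pics/t{k}.png')[242:266,340:364]
    r.append(np.hstack([cv2.resize(x,(260,260),interpolation=0) for x in(a,b,c)]))
cv2.imwrite('pics/e10.png',np.vstack(r))
E
```

```text
0 -y [ 0.5786 -0.1084  0.0285] 0.002
0 mid [ 0.5791 -0.0583  0.0268] 0.0015
0 +y [ 0.5798 -0.0083  0.0239] 0.0017
0 h0 [ 0.6241 -0.0738  0.0268] 0.0021
9 -y [ 0.578  -0.1618  0.0223] 0.0012
9 mid [ 0.579  -0.1118  0.023 ] 0.0019
9 h0 [ 0.6239 -0.1275  0.0235] 0.0022
10 -y [ 0.5782 -0.1651  0.0228] 0.0014
10 mid [ 0.5787 -0.115   0.023 ] 0.0019
10 h0 [ 0.6235 -0.1307  0.0225] 0.002
0.045 [ 0.6241 -0.1272] [351.3 217.6] [275.1 263.9]
-0.045 [ 0.5341 -0.1258] [351.6 253.2] [306.3 242.8]
```

View pics/e10.png

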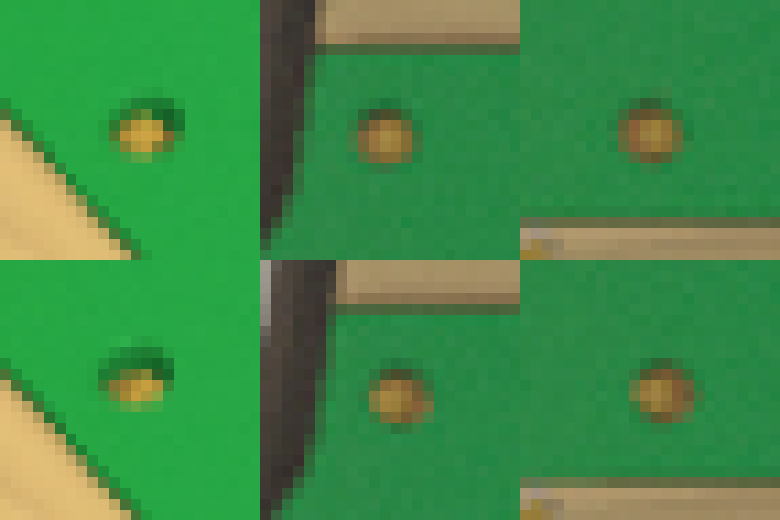

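Emit:
servo_tool:
  deltas:
    - [[-0.03,0,0],[0,0,0]]
    - [[0,0,0],[0,0,0]]

```text
time: 15.15
eef_pos: [0.5807, -0.0197, 0.0022]
orientation: [0.0, 0.713, 0.701, -0.0]
contact_force: [0.0, -0.3, 0.4]
opening: 0.0001
```

Emit:
servo_tool:
  deltas:
    - [[-0.02,0,0],[0,0,0]]
    - [[0,0,0],[0,0,0]]

```text
time: 15.35
eef_pos: [0.5806, -0.02, 0.0022]
orientation: [-0.0, 0.713, 0.701, 0.0]
contact_force: [-0.5, 3.2, 0.2]
opening: -0.0001
```

```bash
python3 look.py 11; python3 tri.py 11
python3 - <<'E'
import cv2,numpy as np
k="11"
a=cv2.imread(f'pics/s{k}.png')[252:276,262:286]; b=cv2.imread(f'pics/t{k}.png')[206:230,340:364];c=cv2.imread(f'pics/t{k}.png')[242:266,340:364]
d=cv2.imread(f'pics/s{k}.png')[225:290,240:320]
cv2.imwrite('pics/e11.png',np.vstack([np.hstack([cv2.resize(x,(260,260),interpolation=0) for x in(a,b,c)]),cv2.resize(d,(780,330),interpolation=2)]))
E
```

```text
11 S [(273.7, 263.0, 4.3, 6.0), (293.7, 256.5, 7.1, 9.5), (280.3, 242.2, 6.3, 9.3)]
11 T [(353.1, 254.1, 5.9, 6.6), (367.0, 235.9, 8.7, 9.9), (346.9, 235.8, 8.7, 9.6), (352.7, 218.2, 6.0, 6.7)]
```

View pics/e11.png

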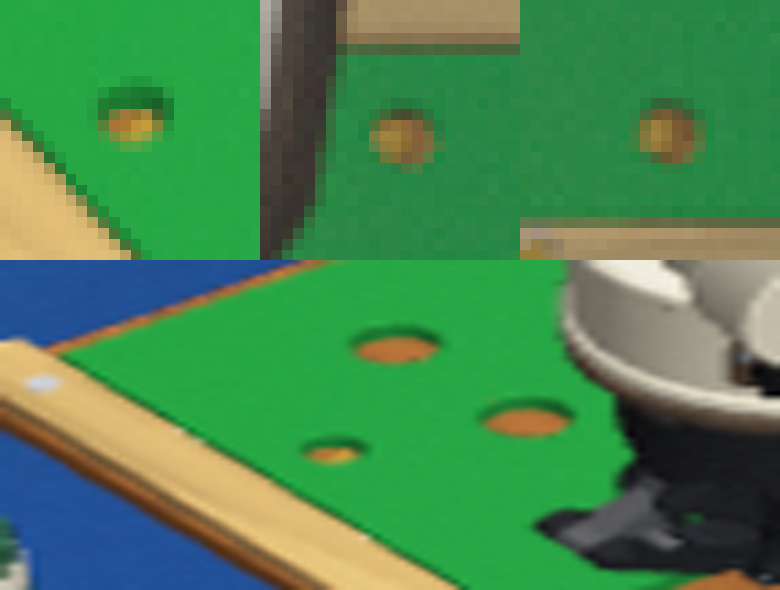

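Emit:
servo_tool:
  deltas:
    - [[0.2,0,0],[0,0,0]]
    - [[0.2,0,0],[0,0,0]]
    - [[0,0,-0.5],[0,0,0]]
    - [[0,0,-1],[0,0,0]]
    - [[0,0,-1],[0,0,0]]
    - [[0,0,-1],[0,0,0]]
    - [[0,0,-0.5],[0,0,0]]
    - [[-0.4,-0.85,0],[0,0,0]]
    - [[-0.45,-0.87,0],[0,0,0]]
    - [[-0.45,-0.87,0],[0,0,0]]
    - [[-0.45,-0.87,0],[0,0,0]]
    - [[-0.4,-0.87,0],[0,0,0]]
    - [[-0.2,-0.85,0],[0,0,0]]
    - [[0,0,0],[0,0,0]]
    - [[0,0,0],[0,0,0]]

```text
time: 16.95
eef_pos: [0.4506, -0.067, 0.1026]
orientation: [0.0, 0.713, 0.701, 0.0]
contact_force: [-0.8, 0.4, -0.2]
opening: 0.0001
```

Emit:
servo_tool:
  deltas:
    - [[0,0,0],[0,0,-0.995]]
    - [[0,0,0],[0,0,-0.995]]
    - [[0,0,0],[0,0,-0.995]]
    - [[0,0,0],[0,0,-0.995]]
    - [[0,0,0],[0,0,-0.995]]
    - [[0,0,0],[0,0,-0.995]]
    - [[0,0,0],[0,0,-0.995]]
    - [[0,0,0],[0,0,-0.995]]
    - [[0,0,0],[0,0,-0.995]]
    - [[0,0,0],[0,0,-0.995]]
    - [[0,0,0],[0,0,-0.995]]
    - [[0,0,0],[0,0,-0.995]]
    - [[0,0,0],[0,0,-0.995]]
    - [[0,0,0],[0,0,-0.995]]
    - [[0,0,0],[0,0,-0.995]]
    - [[0,0,0],[0,0,0]]

```text
time: 18.55
eef_pos: [0.4511, -0.0667, 0.1021]
orientation: [-0.0, -0.248, 0.969, 0.0]
contact_force: [-0.4, 0.2, 0.2]
opening: -0.0002
```

```bash
python3 look.py 12; python3 -c "
from h import *
o=telemetry.get_obs();print(o['joint_pos'].round(3),o['eef_pos'].round(4))
from scipy.spatial.transform import Rotation as R
q=o['orientation'];print(R.from_quat([q[1],q[2],q[3],q[0]]).as_matrix().round(3))"
```

```text
[-0.316 -0.036  1.857 -0.     1.32  -2.38 ] [ 0.4508 -0.0667  0.1022]
[[-0.881 -0.474 -0.   ]
 [-0.474  0.881 -0.   ]
 [ 0.     0.    -1.   ]]
```

View pics/c12.png

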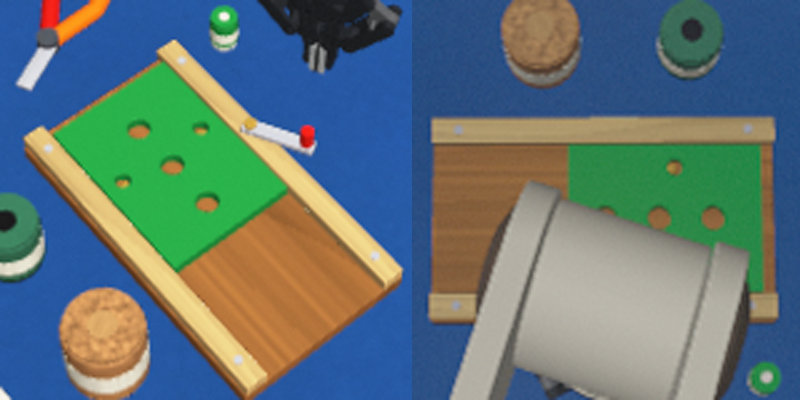

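Emit:
servo_tool:
  deltas:
    - [[0,0.19,0.6],[0,0,0]]
    - [[0,0,0.8],[0,0,0]]
    - [[0,0,0.8],[0,0,0]]
    - [[0,0,0.6],[0,0,0]]
    - [[0,0,0.22],[0,0,0]]
    - [[0,0,0],[0,0,0]]
    - [[0,0,0],[0,0,0]]

```text
time: 19.35
eef_pos: [0.4486, -0.0628, 0.0274]
orientation: [0.0, -0.246, 0.969, -0.0]
contact_force: [0.3, -0.7, -0.3]
opening: -0.0001
```

Run:
```python
from h import *
a=read_camera("scene"); cv2.imwrite("pics/s13.png",a)
cv2.imwrite("pics/c13.png",cv2.resize(a[185:275,300:400],None,fx=6.5,fy=6.5,interpolation=2))
```

```text
(no output)
```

View pics/c13.png

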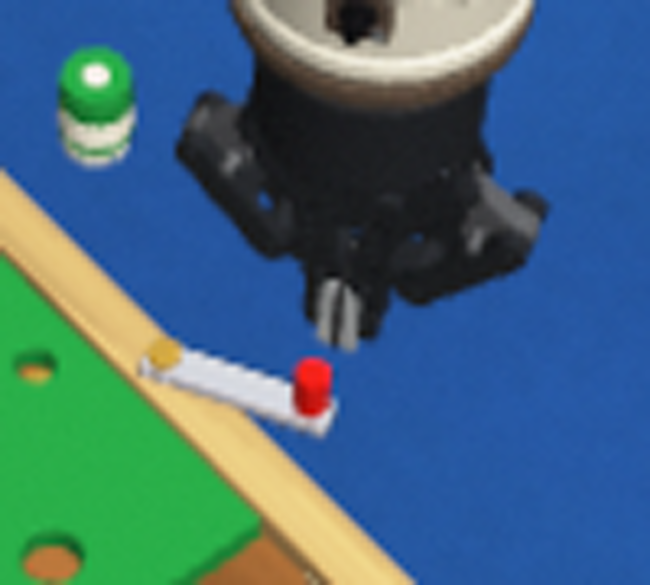

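Emit:
servo_tool:
  deltas:
    - [[-0.25,0,0],[0,0,0]]
    - [[-0.25,0,0],[0,0,0]]
    - [[-0.155,0.0435,0],[0,0,0.5]]
    - [[-0.155,0.0435,0],[0,0,0.5]]
    - [[-0.155,0.0435,0],[0,0,0.5]]
    - [[-0.155,0.0435,0],[0,0,0.5]]
    - [[-0.155,0.0435,0],[0,0,0.5]]
    - [[-0.155,0.0435,0],[0,0,0.5]]
    - [[-0.155,0.0435,0],[0,0,0.5]]
    - [[-0.155,0.0435,0],[0,0,0.5]]
    - [[0,0,0],[0,0,0]]

```text
time: 20.5
eef_pos: [0.4874, -0.0404, 0.0269]
orientation: [0.0, 0.031, 1.0, -0.0]
contact_force: [0.1, 0.4, -0.3]
opening: 0.0003
```

Run:
```python
from h import *
a=read_camera("scene"); cv2.imwrite("pics/s14.png",a)
cv2.imwrite("pics/c14.png",cv2.resize(a[185:275,300:400],None,fx=6.5,fy=6.5,interpolation=2))
```

```text
(no output)
```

View pics/c14.png

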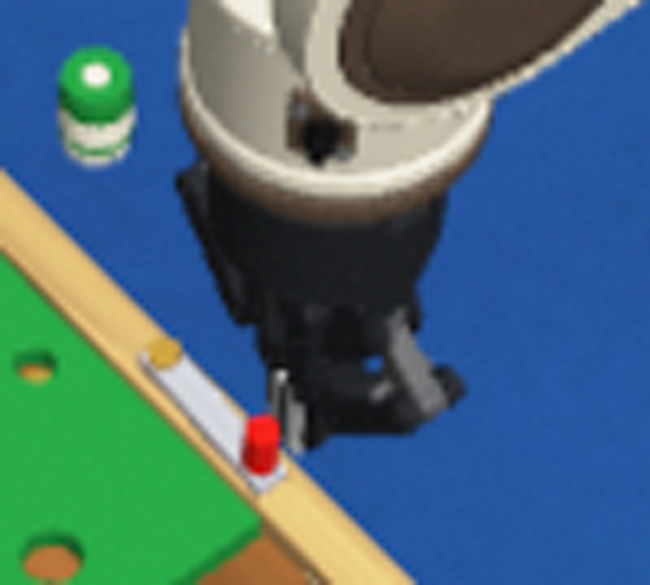

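Emit:
servo_tool:
  deltas:
    - [[-0.155,0.0435,0],[0,0,0.5]]
    - [[-0.155,0.0435,0],[0,0,0.5]]
    - [[-0.155,0.0435,0],[0,0,0.5]]
    - [[-0.155,0.0435,0],[0,0,0.5]]
    - [[-0.155,0.0435,0],[0,0,0.5]]
    - [[-0.155,0.0435,0],[0,0,0.5]]
    - [[-0.155,0.0435,0],[0,0,0.5]]
    - [[-0.155,0.0435,0],[0,0,0.5]]
    - [[-0.155,0.0435,0],[0,0,0.5]]
    - [[-0.155,0.0435,0],[0,0,0.5]]
    - [[-0.155,0.0435,0],[0,0,0.5]]
    - [[-0.155,0.0435,0],[0,0,0.5]]
    - [[-0.155,0.0435,0],[0,0,0.5]]
    - [[-0.155,0.0435,0],[0,0,0.5]]
    - [[-0.155,0.0435,0],[0,0,0.5]]
    - [[-0.155,0.0435,0],[0,0,0.5]]
    - [[-0.155,0.0435,0],[0,0,0.5]]
    - [[-0.155,0.0435,0],[0,0,0.5]]
    - [[0,0,0],[0,0,0]]

```text
time: 22.45
eef_pos: [0.5498, -0.0662, 0.0268]
orientation: [0.0, 0.612, 0.791, -0.0]
contact_force: [0.4, 0.3, -0.0]
opening: 0.0001
```

Run:
```python
from h import *
a=read_camera("scene"); cv2.imwrite("pics/s15.png",a)
b=read_camera("top"); cv2.imwrite("pics/t15.png",b)
cv2.imwrite("pics/c15.png",np.hstack([cv2.resize(a[205:295,270:370],(440,400),interpolation=2),cv2.resize(b[200:290,310:400],(360,400),interpolation=2)]))
```

```text
(no output)
```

View pics/c15.png

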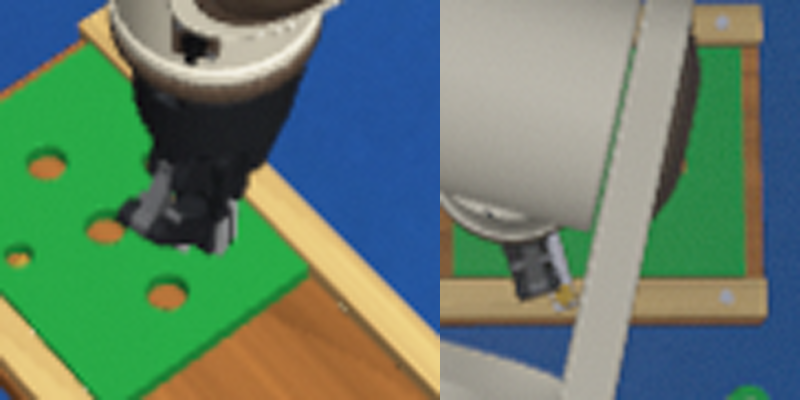

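Emit:
servo_tool:
  deltas:
    - [[-0.155,0.0435,0],[0,0,0.5]]
    - [[-0.155,0.0435,0],[0,0,0.5]]
    - [[-0.155,0.0435,0],[0,0,0.5]]
    - [[-0.12,0.03,0],[0,0,0.4]]
    - [[0,0,0],[0,0,0]]
    - [[0,0,0],[0,0,0]]

```text
time: 23.15
eef_pos: [0.5556, -0.0796, 0.0267]
orientation: [-0.0, 0.71, 0.704, -0.0]
contact_force: [0.1, 0.8, 0.4]
opening: 0.0001
```

Emit:
servo_tool:
  deltas:
    - [[0.3,0,0],[0,0,0]]
    - [[0.5,0,0],[0,0,0]]
    - [[0,0,-0.8],[0,0,0]]
    - [[0.6,0,-1],[0,0,0]]
    - [[1,0,-1],[0,0,0]]
    - [[1,0,-1],[0,0,0]]
    - [[1,0,-0.5],[0,0,0]]
    - [[1,0,0],[0,0,0]]
    - [[1,0,0],[0,0,0]]
    - [[1,0,0],[0,0,0]]
    - [[1,0,0],[0,0,0]]
    - [[0,0,0],[0,0,0]]

```text
time: 24.35
eef_pos: [0.5577, 0.1337, 0.1341]
orientation: [-0.0, 0.71, 0.704, 0.0]
contact_force: [0.5, 0.1, 0.2]
opening: -0.0
```

```bash
python3 - <<'E'
from h import *
a=read_camera("scene"); cv2.imwrite("pics/s16.png",a)
b=read_camera("top"); cv2.imwrite("pics/t16.png",b)
cv2.imwrite("pics/c16.png",np.hstack([cv2.resize(a[205:295,240:340],(440,400),interpolation=2),cv2.resize(b[200:290,310:400],(360,400),interpolation=2)]))
print(find("scene","latch_knob")[:2],find("top","latch_knob")[:2],proj("scene",[.557,-.096,.0635]),proj("top",[.557,-.096,.0635]))
E
python3 tri.py 16
```

```text
[(0.77, [0.5338, -0.0954, 0.0406])] [(0.67, [0.5341, -0.0959, 0.037])] [306.76985016 247.54134858] [339.78732873 241.61493755]
16 S [(307.5, 271.3, 7.3, 9.5), (273.8, 262.9, 4.3, 6.4), (293.7, 256.5, 7.1, 9.5), (304.8, 241.9, 4.1, 5.9), (280.4, 242.2, 6.3, 9.5)]
16 T [(353.1, 254.1, 5.9, 6.6), (367.0, 235.8, 8.9, 9.8), (346.9, 235.8, 8.7, 9.6), (326.8, 235.9, 9.0, 9.3), (352.7, 218.1, 6.0, 7.1)]
```

View pics/c16.png

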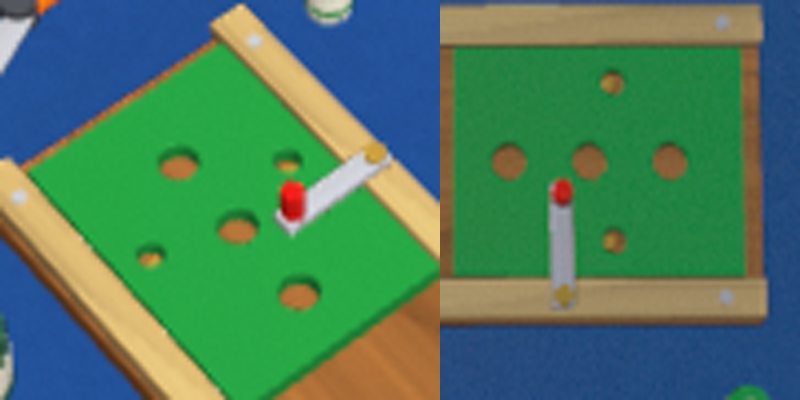

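View pics/t16.png

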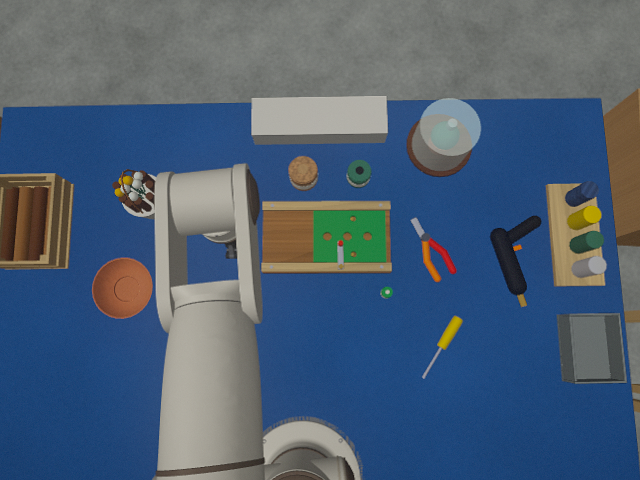

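Run:
```python
from h import *
for n,k in(("top","t16"),("scene","s16")):
    im=cv2.imread(f"pics/{k}.png"); h=cv2.cvtColor(im,cv2.COLOR_BGR2HSV)
    m=cv2.inRange(h,(0,170,90),(6,255,255))|cv2.inRange(h,(174,170,90),(180,255,255))
    m[:200]=0;m[300:]=0;m[:,:270]=0;m[:,370:]=0
    ys,xs=np.nonzero(m); print(n,"red",xs.mean(),ys.mean(),xs.min(),xs.max(),ys.min(),ys.max(),len(xs))
    # bar (grey) pixels
    b=cv2.inRange(h,(0,0,120),(180,45,255)); b[:230 if n=="top" else 225]=0; b[280:]=0;b[:,:330 if n=="top" else 295]=0;b[:,350 if n=="top" else 330:]=0
    ys,xs=np.nonzero(b); P=np.array([unproj(n,(x,y),.0415)[:2] for x,y in zip(xs,ys)])
    P=P[(P[:,0]>.505)&(P[:,0]<.552)&(abs(P[:,1]+.0965)<.012)]
    l=cv2.fitLine(P.astype(np.float32),cv2.DIST_L1,0,.01,.01).ravel(); print(n,len(P),P.mean(0),"dir deg",np.degrees(np.arctan2(l[1],l[0])))
for n,uv in(("scene",(240+292/4.4,205+186/4.444)),("top",(310+562/4-0.,200+187/4.444))): print(n,unproj(n,uv,.0635))
for n,uv in(("scene",(240+376/4.4,205+153/4.444)),("top",(310+563/4,200+296/4.444))): print(n,"piv",unproj(n,uv,.042))
```

```text
top red 340.4117647058824 242.88235294117646 339 342 241 245 17
top 106 [ 0.52698824 -0.0971009 ] dir deg 5.701602
scene red 306.05405405405406 249.59459459459458 304 308 246 253 37
scene 102 [ 0.52806058 -0.09551788] dir deg 1.3973022
scene [ 0.55653556 -0.0979692   0.0635    ]
top [ 0.55257624 -0.3622257   0.0635    ]
scene piv [ 0.5016634  -0.09621237  0.042     ]
top piv [ 0.49578396 -0.36494607  0.042     ]
```

Run:
```python
from h import *
# red seen incl. side: use centroid at mid of visible -> compare with model projections
A=[unproj("top",(340.5-.5+.12,200+188/4.444-.4),.0635),unproj("top",(340.75-.4,200+296/4.444-.4),.042)]
print(A, np.degrees(np.arctan2(A[0][1]-A[1][1],A[0][0]-A[1][0])))
im=cv2.imread("pics/t16.png")
print(unproj("top",(313.3,204),.030),unproj("top",(390,204),.03))
cv2.imwrite("pics/f16.png",cv2.resize(im[230:276,318:364],(736,600),interpolation=2))
```

```text
[array([ 0.55628357, -0.0967886 ,  0.0635    ]), array([ 0.50001007, -0.09701139,  0.042     ])] 0.22683153360331917
[ 0.65902027 -0.03243413  0.03      ] [ 0.65654064 -0.22427211  0.03      ]
```

View pics/f16.png

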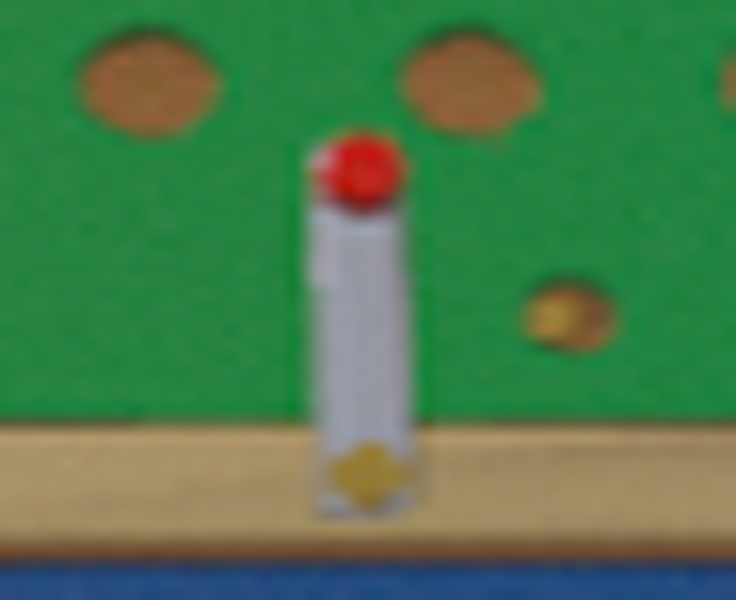

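Run:
```python
from tri import *
for n,a,b in [("+y",(307.5,271.3),(326.8,235.9)),("mid",(293.7,256.5),(346.9,235.8)),("-y",(280.4,242.2),(367,235.8)),("h0",(273.8,262.9),(352.7,218.1)),("h1",(304.8,241.9),(353.1,254.1))]:
    p,e=tri(a,b); print(n,p.round(4),round(e,4))
```

```text
+y [ 0.5793 -0.0658  0.0228] 0.0016
mid [ 0.5787 -0.1158  0.0234] 0.0014
-y [ 0.5779 -0.1656  0.0236] 0.0011
h0 [ 0.6237 -0.1313  0.0233] 0.0017
h1 [ 0.5331 -0.1307  0.0216] 0.0023
```

```bash
python3 -c "
from h import *
print(ticket.sign_off(), telemetry.get_obs()['time'])"
```

```text
the job is handed in; nothing more can be done
the job is handed in; nothing more can be done
```

The template is seated over both pins and lies flat, the latch points straight across it, and the job is handed in at about 25 s of the 53 s allowed.

**Template:** I pushed it along the rails with the shut fingertips until the holes dropped over the pins. From the drill holes in both cameras, its slope went from about 4.6 mm per 100 mm at the start to under 1 mm, which is about the noise of that measurement. A last small push met 3 N from the pins. It stopped at the robot's-right end of its roughly 2 mm hole play; by camera the holes are about 4 mm from centre, more than the play allows, and I left it there.

**Latch:** I then swept the knob round the pivot. Scene and top camera put the bar about 1° either side of straight across, so it is at about 1.57 ± 0.03.

**Other things:** The arm had backed clear and touched nothing. In the last picture the other things looked unmoved; I did not measure them.

**What disagreed:**
- **Fingertip height:** The real fingertips were about 21 mm above the reported TCP. My first push therefore passed over the template without touching it; I found the offset by lightly touching the bed (11 N) and corrected for it.
- **Camera heights:** Triangulated heights read about 7 mm low, so I relied only on differences between them.
- **Network finds:** The networks' knob positions landed near the middle of the latch, so I used the pictures instead.

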